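# Book the tensile bar out and thread it from its store

### The arm

A 6-joint arm with a two-finger parallel gripper is mounted at the origin on a cart in front of the work surface, level with it; the furniture and walls round the work are solid. World frame = base frame: x ahead of the robot, y to its left, z up, the work surface at z = 0. Lengths are in m, angles in rad, forces in N, time in s.
With the tool pointing down it reaches from about 0.375 to 0.9 m from the base axis. Payload 3.1 kg.
Tool frame: the origin (TCP) lies midway between the tips of the shut fingers; the grasp point (between the pads) lies 19 mm behind it (manip.grip_depth is the distance from the TCP to the grasp point, in m); z points along the fingers, y is the line along which they close (so a half turn about z gives the same grasp; the last joint's range is limited). The gripper opens to 85 mm and grips with 20 to 120 N. Pads are 22 mm wide; open, the fingers measure 114 mm over their backs; the gripper's body (76 mm by 85 mm) begins 54 mm behind the grasp point. The pads swing forward as they close: fully open they stand 13 mm farther back than shut.
Start: joints at [-1.484, 0.527, 1.433, -0, 1.181, -0.178], TCP at [0.164, -0.603, 0.231] pointing down, gripper open.
Joint ranges: [-3.08, 3.08], [-0.75, 2.2], [0.22, 2.44], [-1.43, 4.57], [0, 2.65], [-2.85, 2.85]. Speed limits (rad/s): [2.79, 2.79, 3.14, 3.14, 3.14, 3.14].

### API

Orientations are given as a unit quaternion [x, y, z, w].
In Python, from station import telemetry, snapshot, manip gives the robot as it stands. The module is installed in compiled form; this text tells all that it offers.
- The arm moves only by the shell command python3 -m crank 'ROWS' [OPENING] [FORCE]. ROWS is text: rows parted by semicolons, each of 6 numbers parted by spaces: the shift along the tool's x, y, z as a fraction of full scale, then the turn, a rotation vector about the tool's x, y, z as a fraction of full scale. A call has exactly 5 rows; each row shifts and turns the commanded pose from where the row before left it, along the tool's axes as they then stand; what a row does not reach is not made up. Full scale, the value 1, is 4 cm for a shift and 90 degrees for a turn. A row lasts 1/10 s, in which the tool goes at most 50 mm and 8.59 degrees, less where a joint would pass 70% of its speed; a pose out of reach is approached as far as the arm can. A call with a number of a shift or a turn outside -1 to 1 is refused whole. A call with a gripper value outside its range is refused whole. OPENING is the opening, from -1 (shut) to 1 (fully open), set as the call begins (- or left out, the last holds). The fingers move at their own pace and stop on an object; FORCE is the grip in N (left out, the last holds). Time passes only in rows, so rows that do not move let the fingers close, or fill a call up. It gives the time, the measured TCP pose, the force, the opening and the grip force at its end, in the units of the state.
- telemetry.sense(): the state, without advancing time (a new reading comes with each control period).
- snapshot(name): name is "scene" or "side" or "wrist"; returns a dict with "image" (400x640x3 uint8, red, green, blue), "depth" (400x640 float32, m along the optical axis (not along the pixel's ray), 0 where there is no reading), "camera_matrix" (3x3 intrinsics, pixels), "rvec" (rotation vector, rad) and "tvec" (3), from world to camera coordinates, as OpenCV has them. Camera axes: x right, y down, z forward; pixel columns grow to the right and rows downward; lengths in m; the calibration is good to about 2 mm. A picture is of the moment at which its call begins.
- manip.sign_off(): hands the job in; it is judged then, once.
The state is a dict: "t": time; "q": joint angles; "qd": joint speeds; "tau": joint torques, N m; "tcp_pos": TCP position; "tool_rot": TCP orientation; "force": force on the tool from outside, world axes, zero at the start; "ft_torque": the same for the moment, N m; "finger_gap": opening from 0.0 (shut) to 1.0 (fully open); "gripper_force": force on a finger pad.
Only numpy, scipy, OpenCV 4.12 (cv2) and the standard library are available. Lean on these libraries where they do the work, as an engineer would, in place of code of your own. Each camera call takes 0.05 s, during which the arm holds its last target. There are 200 camera calls.

### The job

First push the counter plunger on top of the specimen store all the way down to its stop and let it spring back up, which books the bar out. Then take the metal test bar out of the store: the opening in the cover is shorter than the bar, so bring it out tilted, one end first. Finish still holding the bar in the gripper, roughly level and at rest, with the whole bar at least 5 cm higher than the store's cover and touching nothing but the gripper, and leave the loupe and the two round specimen mounts where they are.

Things in the scene. Friction and masses are not known exactly. Their poses are not given: they have to be found in the camera images.
- store: low grey tray with a clear plastic cover, fixed to the desk, 170 (its x) x 270 (its y) x 58 mm high; origin at the centre of its underside, z up. Inner floor 4 mm above the desk, walls 6 mm thick; cover 4 mm thick, its underside 54 mm and its top 58 mm above the desk, closed but for one opening
- opening (a point): centre of the cover's rectangular opening (thin metal trim), level with the cover's top; 140 mm along the store's x, 105 mm along its y: store frame x -70 to +70, y -119 to -14 mm; axes as the store's
- plunger (a joint): travel of the counter plunger in m: 0 = up (at rest), 0.010 = fully down on its stop; a spring pushes it back up, 1.4 N at the start rising to about 5 N at the stop
- plunger_top (a point): centre of the top face of the plunger's black mushroom head, 32 mm diameter and 10 mm thick, on a dark metal guide 48 mm in diameter on the closed part of the cover; its top stands 96.5 mm above the desk when up; it is pressed straight down (store frame x +35, y +85 mm)
- bar: dog-bone tensile test bar of bare light metal, 130 g, 220 mm long (along its y) and 14 mm thick (z), lying flat on the store's inner floor; the two heads are 22 mm wide (x) and 65 mm long, the neck between them 14 mm wide. Origin at the centre of its underside. Its -y head lies under the opening, its +y half under the closed cover
- bar_end1 (a point): middle of the bar's -y end face (110 mm from the bar's middle, 7 mm above its underside), the end that starts under the opening
- bar_end2 (a point): middle of the bar's +y end face, the end that starts under the closed cover
- file_box: fixed blue file box full of folders, standing on the desk to the left of the store, an obstacle to steer round: 250 (x) x 120 (y) mm, about 300 mm high with its folders; origin at the centre of its underside
- loupe: bystander: black loupe, 37 mm diameter x 39 mm high, standing on the desk near the store; origin at the centre of its underside
- mount_a: bystander: round specimen mount, 30 mm diameter x 16 mm, on the desk on the robot's side of the store; origin at the centre of its underside
- mount_b: bystander: round specimen mount, 30 mm diameter x 16 mm, on the desk beyond the store; origin at the centre of its underside
Not all that is in view belongs to the job. There is more than one size of the bar; the job needs the larger.

How it is judged:
On the way, in this order (a step that is already met when the one before it is completed fails the run):
1. the plunger is pressed down to its stop (value of joint plunger above 0.0085 m), for 0.1 s.
2. with the plunger back up, the bar stands tilted through the opening, one end above the cover and the other still below it (value of joint plunger below 0.003 m and ((height (world z) of bar_end1 above 0.075 m and height (world z) of bar_end2 below 0.05 m) or (height (world z) of bar_end2 above 0.075 m and height (world z) of bar_end1 below 0.05 m))), for 0.1 s.
At the end, for the whole second after the job is handed in: the gripper's fingers hold the bar (over 2 N) at rest, the middles of both its end faces at least 55 mm higher than the cover (113 mm above the desk), so that the whole bar is about 50 mm above it, its length within 20 degrees of level, free of the store, and the plunger is up again (within 3 mm) (height (world z) of each of bar_end1, bar_end2 above 0.113 m and angle between bar's own y axis and vertical between 1.22 and 1.92 rad and contact force between bar and the fingers above 2 N and contact force between bar and store below 0.1 N and linear speed of bar below 0.03 m/s and angular speed of bar below 0.2 rad/s and value of joint plunger below 0.003 m); the arm keeps its last pose, push and grip.
It fails at once if the loupe is moved more than 20 mm (distance of loupe from where it was at the start of the episode above 0.02 m).
It fails at once if the near specimen mount is moved more than 20 mm (distance of mount_a from where it was at the start of the episode above 0.02 m).
It fails at once if the far specimen mount is moved more than 20 mm (distance of mount_b from where it was at the start of the episode above 0.02 m).
It also fails if it takes over 58 s, if anything falls off the work surface, if the arm or the gripper's body presses on something with over 40 N, if the wrist force passes 120 N, or if a joint passes its speed limit or range.

## Working session

There is one attempt and no reset: what is moved stays moved. The work goes in short steps, Python scripts to look and compute and a shell command to move; the robot and the scene stay as the last step left them, time stands still between calls to the robot, and variables do not carry over. Pictures are saved under pics/ and viewed, at most 10 in all, crops included, and the job is handed in when it is done.

```bash
mkdir -p pics; cat > h.py <<'E'
import numpy as np,cv2
from station import telemetry,snapshot,manip
from scipy.spatial.transform import Rotation as R
def snap(n):
    s=snapshot(n); np.savez('pics/'+n+'.npz',**s); return s
def load(n): return dict(np.load('pics/'+n+'.npz'))
def cam(s):
    M=R.from_rotvec(np.ravel(s['rvec'])).as_matrix(); return M,-M.T@np.ravel(s['tvec'])
def onz(s,u,v,z):
    M,c=cam(s); d=M.T@np.linalg.inv(s['camera_matrix'])@np.array([u,v,1.]); return c+d*(z-c[2])/d[2]
def dep(s,u,v):
    M,c=cam(s); d=M.T@np.linalg.inv(s['camera_matrix'])@np.array([u,v,1.]); return c+d*s['depth'][int(v),int(u)]
def proj(s,p): return cv2.projectPoints(np.array(p,float).reshape(-1,3),s['rvec'],s['tvec'],s['camera_matrix'],None)[0].reshape(-1,2)
E
python3 - <<'E'
from h import *
ims=[]
for n in ['scene','side','wrist']:
    s=snap(n); print(n,cam(s)[1].round(3)); cv2.imwrite(f'pics/{n}0.png',s['image'][...,::-1])
print(telemetry.sense())
E
```

```text
scene [-0.187  0.528  0.694]
side [ 0.371 -0.671  0.635]
wrist [ 0.228 -0.584  0.372]
{'t': 0.15, 'q': array([-1.48352301e+00,  5.28284055e-01,  1.43364119e+00, -4.90266040e-06,
        1.18143056e+00, -1.78515889e-01]), 'qd': array([-0.00094857, -0.00395396, -0.00446771,  0.00023993, -0.00085457,
       -0.00224899]), 'tau': array([ 6.15464869e-04, -4.42744195e+01, -1.78277171e+01, -2.59471717e-04,
        5.64875358e-03, -1.35436895e-05]), 'tcp_pos': array([ 0.16413581, -0.60246583,  0.23052856]), 'tool_rot': array([ 9.91181992e-01,  1.32504648e-01,  3.79400313e-05, -8.80762585e-04]), 'force': array([ 0.10014594, -0.32352727, -0.18601636]), 'ft_torque': array([ 0.01333339,  0.02042505, -0.01857309]), 'gripper_force': 0.0, 'finger_gap': 0.9992885067046942}
```

View pics/scene0.png

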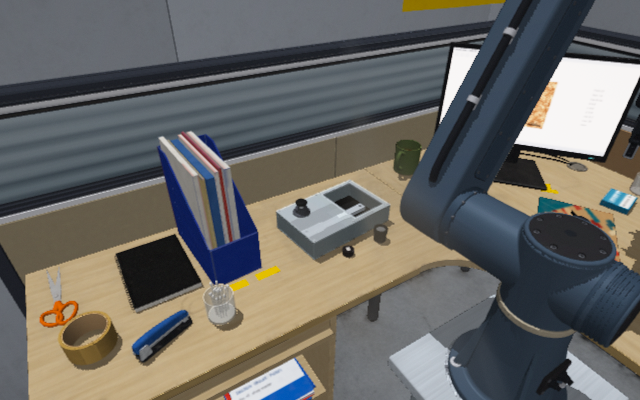

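View pics/side0.png

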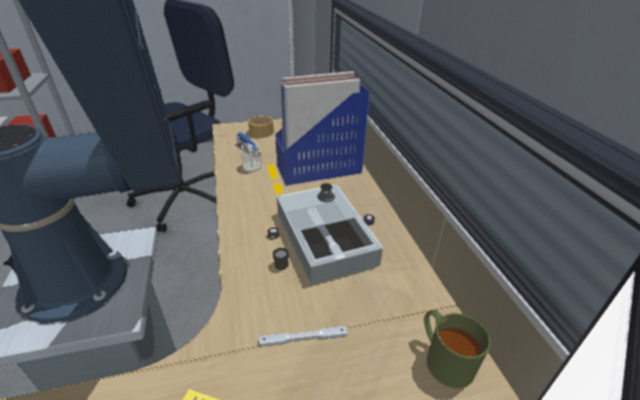

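The side view shows the store around (328,235), with its plunger at (326,190), the bar in the opening at (330,240), the loupe at (280,259), and the mounts at (272,232) and (369,219). There are two candidates for the bar: the one in the store at (330,240) and a loose decoy on the desk at (303,336). By the description I want the one in the store, so I'll check it in a close crop.

```bash
python3 - <<'E'
from h import *
s=load('side');a=load('scene')
A=cv2.resize(s['image'][170:290,250:400],None,fx=5,fy=5,interpolation=2)[...,::-1]
cv2.imwrite('pics/c1.png',A)
B=cv2.resize(a['image'][170:270,265:405],None,fx=5.7,fy=5.7,interpolation=2)[...,::-1]
cv2.imwrite('pics/c2.png',B[:600,:800])
E
```

```text
(no output)
```

View pics/c1.png

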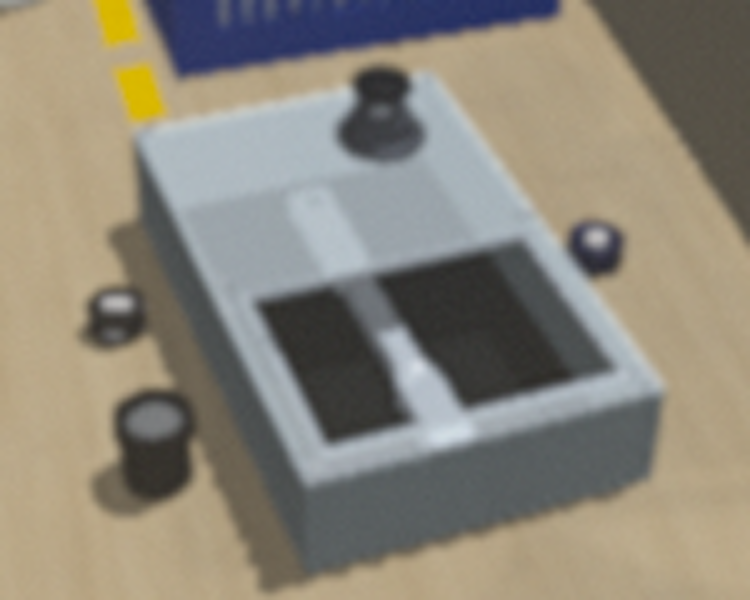

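View pics/c2.png

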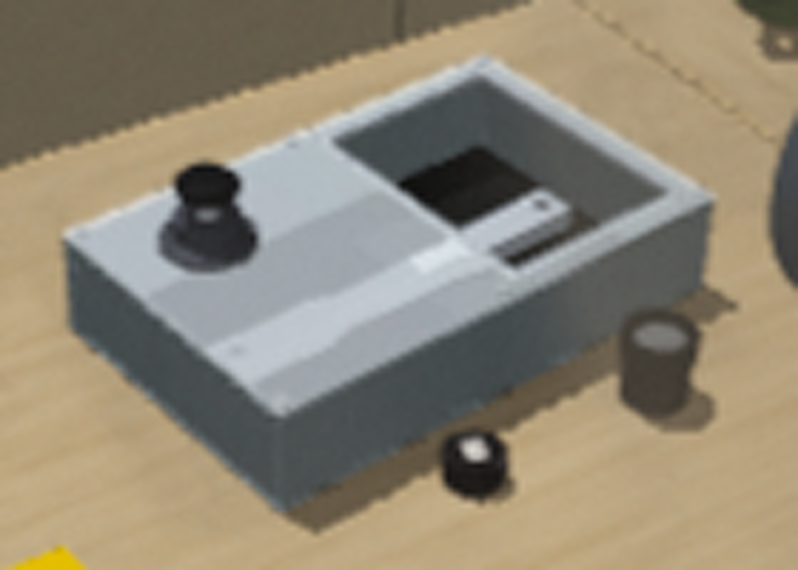

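```bash
python3 - <<'E'
from h import *
s=load('side');a=load('scene')
f=lambda p:np.array(p)/5+[250,170]; g=lambda p:np.array(p)/5.7+[265,170]
S=np.array([onz(s,*f(p),.058) for p in [(140,132),(432,75),(660,390),(310,482)]])
A=np.array([onz(a,*g(p),.058) for p in [(282,412),(65,235),(485,60),(712,200)]])
for q in (S,A):
    print(q[:,:2].round(4).tolist(),[round(float(np.linalg.norm(q[i]-q[i-1])),3) for i in range(4)])
    c=q.mean(0); y=(q[0]+q[1]-q[2]-q[3])[:2]; th=np.arctan2(-y[0],y[1]); print('c',c,'yaw deg',np.degrees(th))
    w=R.from_euler('z',th).as_matrix()@[.035,.085,0]+[c[0],c[1],0]; print('plunger pred',w)
print('plunger',onz(s,*f((380,83)),.0965),onz(a,*g((207,180)),.0965))
print('bar side: hole2',onz(s,*f((316,197)),.018)); print('neck ends side', onz(s,*f((345,260)),.018),onz(s,*f((390,340)),.018),onz(s,*f((447,440)),.018))
print('scene hole1,2',onz(a,*g((541,205)),.018),onz(a,*g((237,350)),.018),'end1',onz(a,*g((551,199)),.018))
print('loupe',onz(s,*f((153,418)),.039),onz(a,*g((660,338)),.039),'ma',onz(s,*f((118,302)),.016),onz(a,*g((475,447)),.016),'mb',onz(s,*f((597,238)),.016))
for p in [(200,200),(180,170),(210,230)]: pass
print('box', onz(s,*f((178,75)),0),onz(s,*f((560,15)),0))
E
```

```text
[[0.4663, 0.1387], [0.6297, 0.1566], [0.6594, -0.1066], [0.4965, -0.1259]] [0.266, 0.164, 0.265, 0.164]
c [0.56297081 0.01571163 0.058     ] yaw deg 6.472908417087031
plunger pred [0.58816536 0.10411545 0.        ]
[[0.4595, 0.1433], [0.623, 0.1651], [0.6517, -0.0967], [0.4882, -0.1172]] [0.262, 0.165, 0.263, 0.165]
c [0.55556501 0.02366091 0.058     ] yaw deg 6.275998219236159
plunger pred [0.58106322 0.11197762 0.        ]
plunger [0.58469419 0.1001686  0.0965    ] [0.57939201 0.11200757 0.0965    ]
bar side: hole2 [0.55508848 0.1148879  0.018     ]
neck ends side [0.55754162 0.05990243 0.018     ] [ 0.56424557 -0.0045382   0.018     ] [ 0.57206869 -0.07660324  0.018     ]
scene hole1,2 [ 0.57242743 -0.07885954  0.018     ] [0.5496104  0.11427447 0.018     ] end1 [ 0.57414972 -0.08649604  0.018     ]
loupe [ 0.44127659 -0.05379284  0.039     ] [ 0.43405589 -0.04417201  0.039     ] ma [0.44017824 0.0555609  0.016     ] [0.43678536 0.0563359  0.016     ] mb [0.69066928 0.05038627 0.016     ]
box [0.50712489 0.27352112 0.        ] [0.7532068  0.28770309 0.        ]
```

```bash
cat >> h.py <<'E'
TH=np.radians(6.4)
def tool(th,tilt=0.):  # tool x along store +y, y along store x, z down; tilt (deg) leans the top to +y
    y=np.array([np.cos(th),np.sin(th),0]); x=np.array([-y[1],y[0],0]); Z=np.array([0,0,-1.])
    return R.from_matrix(np.c_[x,y,Z])*R.from_rotvec([0,np.radians(-tilt),0])
def rows(P,Q,targets):
    """targets: list of (pos,Rot,n rows); prints tool-frame rows, 5 to a line"""
    P=np.array(P,float);out=[]
    for p,q,n in targets:
        p=np.array(p,float);P0=P.copy();dv=(Q.inv()*q).as_rotvec()/n
        for i in range(n):
            sh=Q.inv().apply((p-P0)/n)/.04; out.append(np.r_[sh.round(2),(dv/(np.pi/2)).round(3)])
            Q=Q*R.from_rotvec(dv)
        P=p;Q=q
    while len(out)%5: out.append(np.zeros(6))
    for i in range(0,len(out),5): print('; '.join(' '.join(f'{v+0:g}' for v in r) for r in out[i:i+5]))
    print('max sh',max(np.linalg.norm(r[:3])*40 for r in out),'turn',max(np.linalg.norm(r[3:])*90 for r in out))
def now():
    t=telemetry.sense(); return np.array(t['tcp_pos']),R.from_quat(t['tool_rot']),t
E
python3 -c "
from h import *
P,Q,t=now()
rows(P,Q,[([.565,-.03,.33],tool(TH),20)])"
```

```text
0.67 -0.56 -0.12 0 0 -0.045; 0.71 -0.51 -0.12 0 0 -0.045; 0.74 -0.46 -0.12 0 0 -0.045; 0.77 -0.4 -0.12 0 0 -0.045; 0.8 -0.35 -0.12 0 0 -0.045
0.82 -0.29 -0.12 0 0 -0.045; 0.84 -0.23 -0.12 0 0 -0.045; 0.86 -0.17 -0.12 0 0 -0.045; 0.87 -0.11 -0.12 0 0 -0.045; 0.87 -0.05 -0.12 0 0 -0.045
0.87 0.01 -0.12 0 0 -0.045; 0.87 0.07 -0.12 0 0 -0.045; 0.86 0.14 -0.12 0 0 -0.045; 0.85 0.2 -0.12 0 0 -0.045; 0.84 0.26 -0.12 0 0 -0.045
0.82 0.31 -0.12 0 0 -0.045; 0.79 0.37 -0.12 0 0 -0.045; 0.76 0.43 -0.12 0 0 -0.045; 0.73 0.48 -0.12 0 0 -0.045; 0.69 0.53 -0.12 0 0 -0.045
max sh 35.498732371734064 turn 4.05
```

```bash
python3 -m crank '0.67 -0.56 -0.12 0 0 -0.045; 0.71 -0.51 -0.12 0 0 -0.045; 0.74 -0.46 -0.12 0 0 -0.045; 0.77 -0.4 -0.12 0 0 -0.045; 0.8 -0.35 -0.12 0 0 -0.045'
python3 -m crank '0.82 -0.29 -0.12 0 0 -0.045; 0.84 -0.23 -0.12 0 0 -0.045; 0.86 -0.17 -0.12 0 0 -0.045; 0.87 -0.11 -0.12 0 0 -0.045; 0.87 -0.05 -0.12 0 0 -0.045'
python3 -m crank '0.87 0.01 -0.12 0 0 -0.045; 0.87 0.07 -0.12 0 0 -0.045; 0.86 0.14 -0.12 0 0 -0.045; 0.85 0.2 -0.12 0 0 -0.045; 0.84 0.26 -0.12 0 0 -0.045'
python3 -m crank '0.82 0.31 -0.12 0 0 -0.045; 0.79 0.37 -0.12 0 0 -0.045; 0.76 0.43 -0.12 0 0 -0.045; 0.73 0.48 -0.12 0 0 -0.045; 0.69 0.53 -0.12 0 0 -0.045'
python3 -m crank '0 0 0 0 0 0;0 0 0 0 0 0;0 0 0 0 0 0;0 0 0 0 0 0;0 0 0 0 0 0' -1
python3 - <<'E'
from h import *
s=snap('wrist'); cv2.imwrite('pics/w1.png',s['image'][...,::-1]); print(cam(s)[1], now()[2])
E
```

```text
t: 0.65
tcp_pos: [0.2647, -0.4587, 0.2552]
tool_rot: [0.952, 0.306, 0.0, -0.0]
force: [0.3, -0.7, -0.2]
finger_gap: 0.996
gripper_force: 0.0
t: 1.15
tcp_pos: [0.3651, -0.3158, 0.2793]
tool_rot: [0.883, 0.469, 0.0, -0.0]
force: [0.4, -0.4, 0.5]
finger_gap: 0.998
gripper_force: 0.0
t: 1.65
tcp_pos: [0.4657, -0.1731, 0.3034]
tool_rot: [0.787, 0.617, -0.0, -0.0]
force: [-0.9, 0.1, -0.5]
finger_gap: 0.999
gripper_force: 0.0
t: 2.15
tcp_pos: [0.5662, -0.0303, 0.3272]
tool_rot: [0.666, 0.746, -0.0, -0.0]
force: [0.3, 0.2, 0.5]
finger_gap: 1.0
gripper_force: 0.0
t: 2.65
tcp_pos: [0.5652, -0.0326, 0.3272]
tool_rot: [0.668, 0.744, -0.0, -0.0]
force: [-0.5, -0.9, -0.2]
finger_gap: 0.144
gripper_force: 0.0
[0.55823215 0.03454115 0.46892339] {'t': 2.7, 'q': array([-2.54686013e-01,  3.49434887e-01,  1.45781838e+00, -6.04787030e-05,
        1.33465083e+00, -3.61861654e-01]), 'qd': array([ 0.00458762,  0.00086987, -0.00335326,  0.00171103, -0.00114961,
       -0.00051093]), 'tau': array([ 4.96464805e-02, -3.77180564e+01, -1.97669631e+01,  1.88869904e-03,
        3.56026445e-03,  1.12704565e-04]), 'tcp_pos': array([ 0.56533968, -0.03249833,  0.32728046]), 'tool_rot': array([ 6.68212288e-01,  7.43970640e-01, -9.76283812e-05, -1.24831949e-04]), 'force': array([-0.06568132, -0.16932934,  0.27023127]), 'ft_torque': array([-0.02739147, -0.02996782, -0.04390656]), 'gripper_force': 0.0, 'finger_gap': 0.05231742308904633}
```

View pics/w1.png

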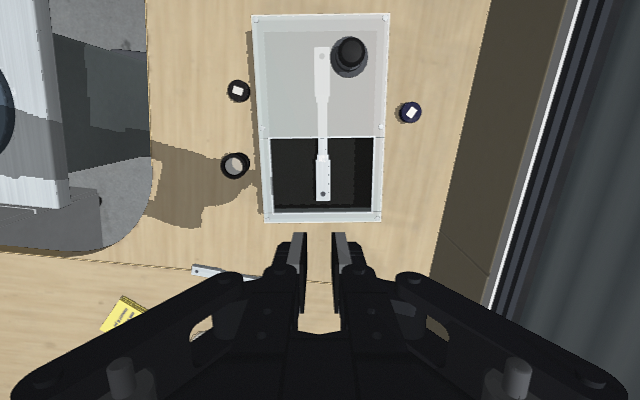

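The wrist view looks straight down on the store: cover corners at (252,16), (391,13), (383,221) and (265,222), plunger head at (350,50), bar ends at (322,47) and (323,201), and the opening from (270,137) to (373,212).

```bash
python3 - <<'E'
from h import *
s=load('wrist')
q=np.array([onz(s,*p,.058) for p in [(252,16),(391,13),(383,221),(265,222)]])
print(q[:,:2].round(4).tolist(),[round(float(np.linalg.norm(q[i]-q[i-1])),3) for i in range(4)])
c=q.mean(0);y=(q[0]+q[1]-q[2]-q[3])[:2]; th=np.arctan2(-y[0],y[1]); print('c',c,np.degrees(th))
print('pred pl',R.from_euler('z',th).apply([.035,.085,0])+c)
print('plunger',onz(s,350,50,.0965),'depth',dep(s,350,50))
e=[onz(s,322,47,.018),onz(s,323,201,.018)]; d=e[0]-e[1]
print('bar',e,np.linalg.norm(d),np.degrees(np.arctan2(-d[0],d[1])))
print('holes',onz(s,321,57,.018),onz(s,323,193,.018),'dep',dep(s,323,180),dep(s,290,100), 'floor', dep(s,350,170))
print('opening',[onz(s,*p,.058)[:2].round(4) for p in [(271,138),(373,137),(371,211),(274,211)]])
# bar head edges by brightness
g=cv2.cvtColor(s['image'],cv2.COLOR_RGB2GRAY)
for v in (165,175,185,195): 
    u=np.where(g[v,300:350]>130)[0]+300; print(v,u.min(),u.max(),onz(s,(u.min()+u.max())/2,v,.018),np.linalg.norm(onz(s,u.max()+.5,v,.018)-onz(s,u.min()-.5,v,.018)))
E
```

```text
[[0.4651, 0.1427], [0.6326, 0.164], [0.6662, -0.101], [0.4969, -0.1207]] [0.265, 0.169, 0.267, 0.171]
c [0.5651935 0.0212692 0.058    ] 7.053124653684179
pred pl [0.58949153 0.10992362 0.058     ]
plunger [0.58578256 0.11014344 0.0965    ] depth [0.58585141 0.11033237 0.09556928]
bar [array([0.55303132, 0.12571181, 0.018     ]), array([ 0.57853754, -0.09156321,  0.018     ])] 0.21876700089017276 6.695387647192191
holes [0.5530387  0.11306435 0.018     ] [ 0.57711958 -0.07879587  0.018     ] dep [ 0.57492024 -0.05878099  0.01631515] [0.51886035 0.05073167 0.05638014] floor [ 0.61567979 -0.0411999   0.00276355]
opening [array([ 0.4976, -0.0005]), array([0.6336, 0.0154]), array([ 0.6467, -0.0878]), array([ 0.5087, -0.1026])]
165 316 329 [ 0.57156295 -0.03559228  0.018     ] 0.021105151191746687
175 316 329 [ 0.57324605 -0.05080698  0.018     ] 0.021290660618898904
185 316 329 [ 0.57495899 -0.06629151  0.018     ] 0.02147946013723356
195 316 329 [ 0.57670259 -0.08205312  0.018     ] 0.02167163805672129
```

```bash
python3 -c "
from h import *
P,Q,t=now()
rows(P,Q,[([.5855,.109,.120],tool(np.radians(6.7)),10),([.5855,.109,.0845],tool(np.radians(6.7)),5)])"
```

```text
0.35 0.09 0.52 0 0 -0.001; 0.35 0.09 0.52 0 0 -0.001; 0.35 0.09 0.52 0 0 -0.001; 0.35 0.09 0.52 0 0 -0.001; 0.35 0.09 0.52 0 0 -0.001
0.35 0.09 0.52 0 0 -0.001; 0.35 0.09 0.52 0 0 -0.001; 0.35 0.09 0.52 0 0 -0.001; 0.35 0.09 0.52 0 0 -0.001; 0.35 0.09 0.52 0 0 -0.001
0 0 0.18 0 0 0; 0 0 0.18 0 0 0; 0 0 0.18 0 0 0; 0 0 0.18 0 0 0; 0 0 0.18 0 0 0
max sh 25.329824318380105 turn 0.09
```

```bash
python3 -m crank '0.35 0.09 0.52 0 0 -0.001; 0.35 0.09 0.52 0 0 -0.001; 0.35 0.09 0.52 0 0 -0.001; 0.35 0.09 0.52 0 0 -0.001; 0.35 0.09 0.52 0 0 -0.001'
python3 -m crank '0.35 0.09 0.52 0 0 -0.001; 0.35 0.09 0.52 0 0 -0.001; 0.35 0.09 0.52 0 0 -0.001; 0.35 0.09 0.52 0 0 -0.001; 0.35 0.09 0.52 0 0 -0.001'
python3 -m crank '0 0 0.18 0 0 0; 0 0 0.18 0 0 0; 0 0 0.18 0 0 0; 0 0 0.18 0 0 0; 0 0 0.18 0 0 0'
python3 -m crank '0 0 0 0 0 0; 0 0 0 0 0 0; 0 0 0 0 0 0; 0 0 0 0 0 0; 0 0 0 0 0 0'
```

```text
t: 3.2
tcp_pos: [0.5759, 0.0398, 0.2227]
tool_rot: [0.665, 0.747, 0.0, 0.0]
force: [1.0, 0.7, 0.9]
finger_gap: 0.002
gripper_force: 0.0
t: 3.7
tcp_pos: [0.5856, 0.1115, 0.1186]
tool_rot: [0.662, 0.749, 0.0, 0.0]
force: [0.1, 0.3, 0.3]
finger_gap: 0.004
gripper_force: 0.0
t: 4.2
tcp_pos: [0.5863, 0.1107, 0.0851]
tool_rot: [0.662, 0.75, 0.0, 0.001]
force: [-12.7, -0.5, 59.0]
finger_gap: 0.001
gripper_force: 30.7
t: 4.7
tcp_pos: [0.5861, 0.1107, 0.0861]
tool_rot: [0.662, 0.75, 0.001, 0.001]
force: [-3.4, -1.7, 14.9]
finger_gap: -0.001
gripper_force: 7.5
```

```bash
python3 -c "
from h import *
P,Q,t=now()
T=tool(np.radians(6.6))
rows(P,Q,[([.586,.1105,.15],Q,3),([.5744,-.061,.15],T,7),([.5744,-.061,.075],T,5)])"
```

```text
0 0 -0.53 0 0 0; 0 0 -0.53 0 0 0; 0 0 -0.53 0 0 0; -0.6 -0.12 0 0 0 0.001; -0.6 -0.12 0 0 0 0.001
-0.6 -0.12 0 0 0 0.001; -0.6 -0.11 0 0 0 0.001; -0.6 -0.11 0 0 0 0.001; -0.6 -0.11 0 0 0 0.001; -0.6 -0.11 0 0 0 0.001
0 0 0.38 0 0 0; 0 0 0.38 0 0 0; 0 0 0.38 0 0 0; 0 0 0.38 0 0 0; 0 0 0.38 0 0 0
max sh 24.475293665245367 turn 0.09
```

```bash
python3 -m crank '0 0 -0.53 0 0 0; 0 0 -0.53 0 0 0; 0 0 -0.53 0 0 0; -0.6 -0.12 0 0 0 0.001; -0.6 -0.12 0 0 0 0.001'
python3 -m crank '-0.6 -0.12 0 0 0 0.001; -0.6 -0.11 0 0 0 0.001; -0.6 -0.11 0 0 0 0.001; -0.6 -0.11 0 0 0 0.001; -0.6 -0.11 0 0 0 0.001' 0.3
python3 -m crank '0 0 0.38 0 0 0; 0 0 0.38 0 0 0; 0 0 0.38 0 0 0; 0 0 0.38 0 0 0; 0 0 0.38 0 0 0'
python3 - <<'E'
from h import *
s=snap('wrist'); cv2.imwrite('pics/w2.png',s['image'][...,::-1]); P,Q,t=now(); print(P,Q.as_quat(),t['finger_gap'])
print('proj grasp line at z=.018', proj(s,[[P[0],P[1],.018]]))
E
```

```text
t: 5.2
tcp_pos: [0.5824, 0.0624, 0.1481]
tool_rot: [0.662, 0.749, 0.001, 0.001]
force: [0.1, -0.6, -1.2]
finger_gap: -0.001
gripper_force: 0.0
t: 5.7
tcp_pos: [0.5736, -0.0605, 0.147]
tool_rot: [0.666, 0.746, 0.0, 0.0]
force: [0.8, 0.4, -0.1]
finger_gap: 0.65
gripper_force: 0.0
t: 6.2
tcp_pos: [0.5738, -0.0597, 0.0704]
tool_rot: [0.666, 0.746, 0.0, 0.0]
force: [0.0, 0.6, 0.2]
finger_gap: 0.649
gripper_force: 0.0
[ 0.57217746 -0.05916663  0.06814237] [ 0.66618001  0.74578877 -0.00075    -0.00165491] 0.647693208075897
proj grasp line at z=.018 [[315.996857   217.85703244]]
```

View pics/w2.png

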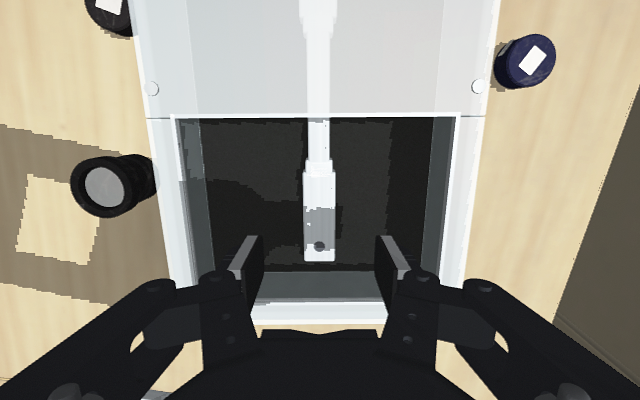

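The wrist view shows the bar head centred between the open fingers: head at u≈319, end at v≈262, hole at (319,246). The trim at the opening is clear on all sides, so I'm going down.

```bash
python3 -m crank '0 0.02 0.3 0 0 0; 0 0.02 0.3 0 0 0; 0 0 0.3 0 0 0; 0 0 0.3 0 0 0; 0 0 0.28 0 0 0'
python3 -m crank '0 0 0 0 0 0; 0 0 0 0 0 0; 0 0 0 0 0 0; 0 0 0 0 0 0; 0 0 0 0 0 0' -1 80
python3 -m crank '0 0 0 0 0 0; 0 0 0 0 0 0; 0 0 0 0 0 0; 0 0 0 0 0 0; 0 0 0 0 0 0'
```

```text
t: 6.75
tcp_pos: [0.5751, -0.0589, 0.0107]
tool_rot: [0.666, 0.746, -0.0, -0.0]
force: [0.0, -0.4, -0.2]
finger_gap: 0.652
gripper_force: 0.0
t: 7.25
tcp_pos: [0.5754, -0.059, 0.0121]
tool_rot: [0.666, 0.746, 0.0, 0.0]
force: [-0.2, -0.5, -1.3]
finger_gap: 0.225
gripper_force: 78.3
t: 7.75
tcp_pos: [0.5754, -0.059, 0.012]
tool_rot: [0.666, 0.746, 0.0, 0.0]
force: [-1.0, 0.5, 4.5]
finger_gap: 0.223
gripper_force: 78.8
```

Only about 6 mm of the pads overlaps the bar, so I'll regrip 5.5 mm lower.

```bash
python3 -m crank '0 0 0 0 0 0; 0 0 0 0 0 0; 0 0 0 0 0 0; 0 0 0.07 0 0 0; 0 0 0.07 0 0 0' 0
python3 -m crank '0 0 0 0 0 0; 0 0 0 0 0 0; 0 0 0 0 0 0; 0 0 0 0 0 0; 0 0 0 0 0 0' -1 100
python3 -m crank '0 0 0 0 0 0; 0 0 0 0 0 0; 0 0 0 0 0 0; 0 0 0 0 0 0; 0 0 0 0 0 0'
python3 - <<'E'
from h import *
P,Q,t=now(); print(P)
A=np.radians(6.6); ax=np.array([-np.sin(A),np.cos(A),0])   # bar +y
# bar frame: dist from end2 (bottom edge) to grasp
L=.19; 
def pose(th,slide,lift): # bar bottom-edge end2 at e2 - slide*ax, lifted; tool rigid with bar
    t=np.radians(th); e2=np.array([P[0],P[1],0.004])+L*ax
    h=P[2]-.004
    u=-ax*np.cos(t)+np.array([0,0,np.sin(t)]); n=ax*np.sin(t)+np.array([0,0,np.cos(t)])
    return e2-slide*ax+[0,0,lift]+L*u+h*n, tool(A,th)
for th,s,l in [(14,.0,.002),(25,.08,.003),(25,.10,.003)]: print(th,pose(th,s,l)[0])
rows(P,tool(A),[(*pose(5,0,.001),5),(*pose(10,0,.002),5),(*pose(14,0,.002),5),(*pose(18,.035,.002),5),(*pose(25,.08,.003),5)])
E
```

```text
t: 8.25
tcp_pos: [0.5752, -0.0589, 0.0058]
tool_rot: [0.666, 0.746, 0.0, -0.0]
force: [-0.0, 0.3, -0.6]
finger_gap: 0.498
gripper_force: 0.0
t: 8.75
tcp_pos: [0.5751, -0.0589, 0.0062]
tool_rot: [0.666, 0.746, -0.0, -0.0]
force: [-1.3, 0.4, 1.3]
finger_gap: 0.226
gripper_force: 98.6
t: 9.25
tcp_pos: [0.5751, -0.0589, 0.0062]
tool_rot: [0.666, 0.746, -0.0, -0.0]
force: [-1.7, 0.7, 2.0]
finger_gap: 0.224
gripper_force: 98.7
[ 0.57507583 -0.05889846  0.00615923]
14 [ 0.5743671  -0.05277314  0.05406026]
25 [ 0.58211986 -0.11977825  0.0892544 ]
25 [ 0.5844186 -0.1396457  0.0892544]
0 0 -0.09 0 -0.011 0; 0 0 -0.09 0 -0.011 0; 0 0 -0.09 0 -0.011 0; 0 0 -0.09 0 -0.011 0; 0 0 -0.09 0 -0.011 0
0 0 -0.09 0 -0.011 0; 0 0 -0.09 0 -0.011 0; 0 0 -0.09 0 -0.011 0; 0 0 -0.09 0 -0.011 0; 0 0 -0.09 0 -0.011 0
0 0 -0.07 0 -0.009 0; 0 0 -0.07 0 -0.009 0; 0 0 -0.07 0 -0.009 0; 0 0 -0.07 0 -0.009 0; 0 0 -0.07 0 -0.009 0
-0.17 0 -0.02 0 -0.009 0; -0.17 0 -0.02 0 -0.009 0; -0.17 0 -0.02 0 -0.009 0; -0.17 0 -0.02 0 -0.009 0; -0.17 0 -0.01 0 -0.009 0
-0.21 0 -0.05 0 -0.016 0; -0.21 0 -0.05 0 -0.016 0; -0.21 0 -0.04 0 -0.016 0; -0.21 0 -0.04 0 -0.016 0; -0.21 0 -0.03 0 -0.016 0
max sh 8.63481325796916 turn 1.44
```

```bash
python3 -m crank '0 0 -0.09 0 -0.011 0; 0 0 -0.09 0 -0.011 0; 0 0 -0.09 0 -0.011 0; 0 0 -0.09 0 -0.011 0; 0 0 -0.09 0 -0.011 0'
python3 -m crank '0 0 -0.09 0 -0.011 0; 0 0 -0.09 0 -0.011 0; 0 0 -0.09 0 -0.011 0; 0 0 -0.09 0 -0.011 0; 0 0 -0.09 0 -0.011 0'
python3 -m crank '0 0 -0.07 0 -0.009 0; 0 0 -0.07 0 -0.009 0; 0 0 -0.07 0 -0.009 0; 0 0 -0.07 0 -0.009 0; 0 0 -0.07 0 -0.009 0'
python3 - <<'E'
from h import *
s=snap('side'); cv2.imwrite('pics/s3.png',cv2.resize(s['image'][120:320,200:440],None,fx=3,fy=3,interpolation=2)[...,::-1])
P,Q,t=now(); print(P,Q.as_matrix()[:,2],t['force'],t['finger_gap'])
E
```

```text
t: 9.75
tcp_pos: [0.5754, -0.0581, 0.0245]
tool_rot: [0.665, 0.745, -0.029, 0.033]
force: [-0.2, -0.2, -1.1]
finger_gap: 0.228
gripper_force: 98.3
t: 10.25
tcp_pos: [0.5751, -0.0558, 0.0423]
tool_rot: [0.663, 0.743, -0.058, 0.065]
force: [-0.3, 0.6, -1.3]
finger_gap: 0.222
gripper_force: 98.3
t: 10.75
tcp_pos: [0.5746, -0.0533, 0.0558]
tool_rot: [0.661, 0.74, -0.081, 0.091]
force: [0.3, 1.2, -1.5]
finger_gap: 0.226
gripper_force: 98.3
[ 0.57466719 -0.05289171  0.05616884] [ 0.02799571 -0.24079724 -0.9701716 ] [ 0.18756736  0.36916089 -0.48121918] 0.22448870522447117
```

View pics/s3.png

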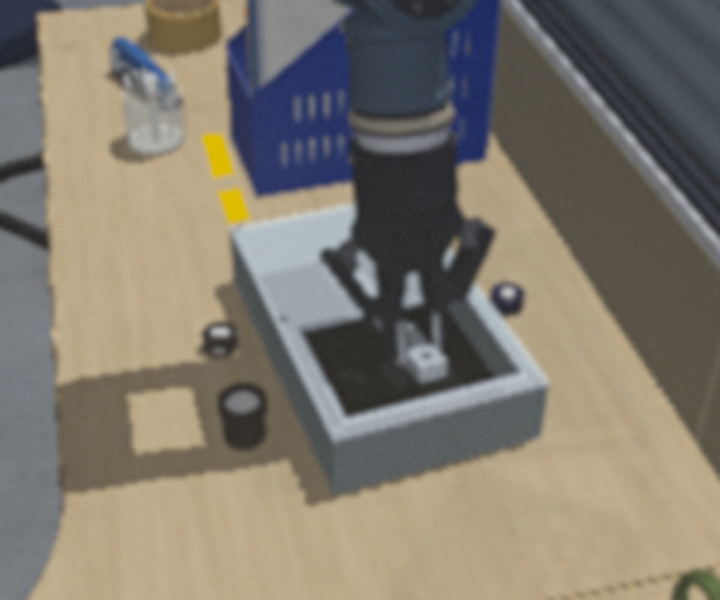

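The bar end has risen through the opening in the grip (head at (428,360) in the crop), and there is no contact force. Next I slide it out along its own axis.

```bash
python3 - <<'E'
from h import *
P,Q,t=now()
A=np.radians(6.6); ax=np.array([-np.sin(A),np.cos(A),0]); L=.188
G=np.array([.5751,-.0589,.0062]); h=.0022
def pose(th,slide,lift):
    t=np.radians(th); e2=np.array([G[0],G[1],0.004])+L*ax
    u=-ax*np.cos(t)+np.array([0,0,np.sin(t)]); n=ax*np.sin(t)+np.array([0,0,np.cos(t)])
    return e2-slide*ax+[0,0,lift]+L*u+h*n, tool(A,th)
sec=[(*pose(16,.03,.003),5),(*pose(20,.06,.004),5),(*pose(25,.09,.004),5)]
rows(P,Q,sec)
for th,s,l in [(16,.03,.003),(20,.06,.004),(25,.09,.004)]:
    p=pose(th,s,l)[0]; t=np.tan(np.radians(th)); y2=.108-s
    print(p,'top at edge',4+l*1e3+(y2+.014)*t*1e3+14/np.cos(np.radians(th)),'low at -119',4+l*1e3+(y2+.119)*t*1e3,'end1 z',.004+l+.22*np.sin(np.radians(th)))
# then along the axis 
p,q=pose(25,.09,.004); u=-q.as_matrix()[:,0]
q0=tool(A)
print('then',p+u*.12)
rows(p,q,[(p+u*.15,q,10),(p+u*.15+[0,0,.08],q,5),(p+u*.15+[0,.0,.08],q0,5)])
E
```

```text
-0.14 0 0.01 0 -0.004 0; -0.14 0 0.01 0 -0.004 0; -0.14 0 0.01 0 -0.004 0; -0.14 0 0.01 0 -0.004 0; -0.14 0 0.01 0 -0.004 0
-0.14 0 -0.03 0 -0.009 0; -0.14 0 -0.03 0 -0.009 0; -0.14 0 -0.03 0 -0.009 0; -0.14 0 -0.02 0 -0.009 0; -0.14 0 -0.02 0 -0.009 0
-0.14 0 -0.03 0 -0.011 0; -0.14 0 -0.03 0 -0.011 0; -0.14 0 -0.03 0 -0.011 0; -0.14 0 -0.02 0 -0.011 0; -0.14 0 -0.02 0 -0.011 0
max sh 5.727128425310541 turn 0.99
[ 0.57764135 -0.08086426  0.0609346 ] top at edge 47.944767591872754 low at -119 63.488840994485166 end1 z 0.06764021827973982
[ 0.58060661 -0.10649226  0.07436711] top at edge 45.46464333916731 low at -119 68.78302912245579 end1 z 0.08324443153164712
[ 0.58331296 -0.12988255  0.08944611] top at edge 38.369135926434836 low at -119 71.88414916723481 end1 z 0.10097601758295388
then [ 0.59581317 -0.23791872  0.1401603 ]
-0.38 0 0 0 0 0; -0.38 0 0 0 0 0; -0.38 0 0 0 0 0; -0.38 0 0 0 0 0; -0.38 0 0 0 0 0
-0.38 0 0 0 0 0; -0.38 0 0 0 0 0; -0.38 0 0 0 0 0; -0.38 0 0 0 0 0; -0.38 0 0 0 0 0
-0.17 0 -0.36 0 0 0; -0.17 0 -0.36 0 0 0; -0.17 0 -0.36 0 0 0; -0.17 0 -0.36 0 0 0; -0.17 0 -0.36 0 0 0
0 0 0 0 0.056 0; 0 0 0 0 0.056 0; 0 0 0 0 0.056 0; 0 0 0 0 0.056 0; 0 0 0 0 0.056 0
max sh 15.924823389915506 turn 5.04
```

```bash
python3 -m crank '-0.14 0 0.01 0 -0.004 0; -0.14 0 0.01 0 -0.004 0; -0.14 0 0.01 0 -0.004 0; -0.14 0 0.01 0 -0.004 0; -0.14 0 0.01 0 -0.004 0'
python3 -m crank '-0.14 0 -0.03 0 -0.009 0; -0.14 0 -0.03 0 -0.009 0; -0.14 0 -0.03 0 -0.009 0; -0.14 0 -0.02 0 -0.009 0; -0.14 0 -0.02 0 -0.009 0'
python3 -m crank '-0.14 0 -0.03 0 -0.011 0; -0.14 0 -0.03 0 -0.011 0; -0.14 0 -0.03 0 -0.011 0; -0.14 0 -0.02 0 -0.011 0; -0.14 0 -0.02 0 -0.011 0'
python3 - <<'E'
from h import *
s=load('side'); print('mug top/base',dep(s,460,328),onz(s,455,380,0))
s=snap('side'); cv2.imwrite('pics/s4.png',cv2.resize(s['image'][120:320,200:440],None,fx=3,fy=3,interpolation=2)[...,::-1])
P,Q,t=now(); print(P,Q.as_matrix()[:,2],t['force'],t['finger_gap'],t['q'])
E
```

```text
t: 11.3
tcp_pos: [0.5777, -0.0816, 0.0608]
tool_rot: [0.66, 0.739, -0.091, 0.102]
force: [-0.1, -0.7, -1.4]
finger_gap: 0.224
gripper_force: 98.3
t: 11.8
tcp_pos: [0.5806, -0.1061, 0.0744]
tool_rot: [0.656, 0.735, -0.115, 0.129]
force: [1.4, 0.2, -1.1]
finger_gap: 0.223
gripper_force: 98.3
t: 12.3
tcp_pos: [0.5834, -0.1301, 0.0896]
tool_rot: [0.65, 0.729, -0.143, 0.16]
force: [0.1, 0.4, -1.2]
finger_gap: 0.222
gripper_force: 98.3
mug top/base [ 0.71857892 -0.33247461  0.05836245] [ 0.68972074 -0.39084041  0.        ]
[ 0.58353556 -0.13038001  0.08991919] [ 0.04798727 -0.41790386 -0.90722301] [ 0.07655924 -0.47670815 -1.00769658] 0.22105381962936704 [-0.20744181  0.69752818  1.70171003 -0.65897026  0.70987357  0.17981415]
```

View pics/s4.png

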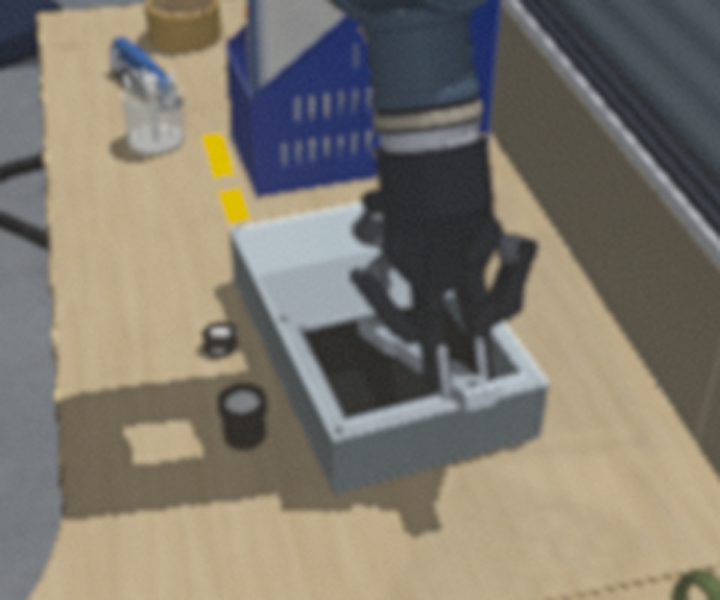

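The bar now stands tilted through the opening, with end 1 at about (480,395) above the trim and end 2 inside. I'll continue out along its axis.

```bash
python3 -m crank '-0.2 0 0 0 0 0; -0.38 0 0 0 0 0; -0.38 0 0 0 0 0; -0.38 0 0 0 0 0; -0.38 0 0 0 0 0'
python3 -m crank '-0.38 0 0 0 0 0; -0.38 0 0 0 0 0; -0.38 0 0 0 0 0; -0.38 0 0 0 0 0; -0.56 0 0 0 0 0'
python3 -m crank '-0.17 0 -0.36 0 0 0; -0.17 0 -0.36 0 0 0; -0.17 0 -0.36 0 0 0; -0.17 0 -0.36 0 0 0; -0.17 0 -0.36 0 0 0'
python3 -m crank '0 0 0 0 0.056 0; 0 0 0 0 0.056 0; 0 0 0 0 0.056 0; 0 0 0 0 0.056 0; 0 0 0 0 0.056 0'
python3 -m crank '0 0 0 0 0 0; 0 0 0 0 0 0; 0 0 0 0 0 0; 0 0 0 0 0 0; 0 0 0 0 0 0'
python3 - <<'E'
from h import *
a=snap('side')['image'];b=snap('scene')['image']
cv2.imwrite('pics/f.png',np.hstack([cv2.resize(a[100:400,200:500],(400,400)),cv2.resize(b[100:300,250:450],(400,400))])[...,::-1])
P,Q,t=now(); print(P,Q.as_matrix()[:,2],t['force'],t['finger_gap'],t['gripper_force'])
E
```

```text
t: 12.85
tcp_pos: [0.5903, -0.1928, 0.1186]
tool_rot: [0.65, 0.729, -0.143, 0.16]
force: [1.2, -0.2, -1.9]
finger_gap: 0.228
gripper_force: 98.3
t: 13.35
tcp_pos: [0.5982, -0.2671, 0.1528]
tool_rot: [0.65, 0.729, -0.143, 0.159]
force: [0.7, -0.4, -1.1]
finger_gap: 0.227
gripper_force: 98.3
t: 13.85
tcp_pos: [0.599, -0.2666, 0.2344]
tool_rot: [0.65, 0.729, -0.142, 0.16]
force: [0.8, 0.1, -2.5]
finger_gap: 0.225
gripper_force: 98.3
t: 14.35
tcp_pos: [0.5994, -0.2665, 0.2344]
tool_rot: [0.665, 0.747, 0.004, -0.003]
force: [-0.1, -0.1, -1.6]
finger_gap: 0.227
gripper_force: 98.3
t: 14.85
tcp_pos: [0.599, -0.2666, 0.2327]
tool_rot: [0.665, 0.746, 0.002, -0.003]
force: [1.0, 0.4, -1.3]
finger_gap: 0.221
gripper_force: 98.3
[ 0.59904335 -0.26701395  0.23272659] [-9.54837858e-04  7.55057943e-03 -9.99971038e-01] [-0.17040142  0.42847347 -0.63798305] 0.22316838772327627 98.32871675491333
```

View pics/f.png

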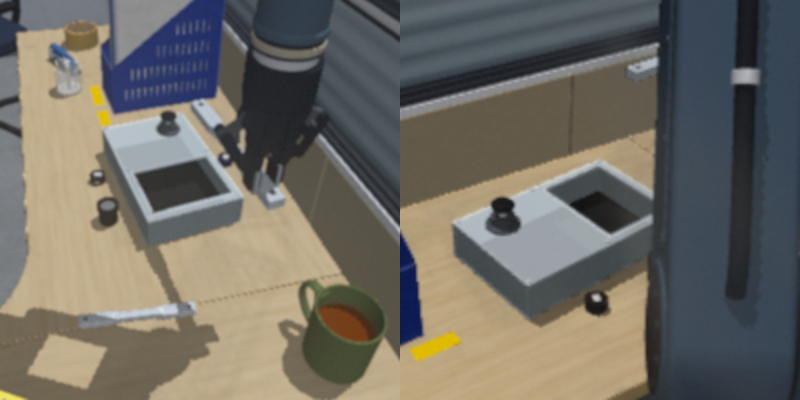

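The bar is held clear of the store, plunger up and bystanders in place. I'll check the bar's tilt from depth before handing in.

```bash
python3 - <<'E'
from h import *
s=load('side'); p=[dep(s,200+x*.75,100+y*.75) for x,y in [(203,109),(213,120),(271,197)]]; print(p)
d=p[0]-p[2]; tilt=np.degrees(np.arcsin(d[2]/np.linalg.norm(d))); print(np.linalg.norm(d),tilt)
if abs(tilt)<12 and min(q[2] for q in p)>.16: print(manip.sign_off())
E
```

```text
[array([ 0.57754161, -0.10822464,  0.2452752 ]), array([ 0.58185022, -0.13882454,  0.24641326]), array([ 0.59720771, -0.29616945,  0.2447222 ])]
0.18897172915607718 0.16766666150157541
the job is handed in; nothing more can be done
None
```

I pressed the plunger to its stop and it sprang back, then brought the bar out tilted. The job is handed in with the bar held level (0.2° tilt), its top about 0.245 m above the desk, and the loupe and both mounts untouched; sign-off returned no verdict.

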